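# Load a spares caddy into a push-back rack lane behind its gravity catch

## Robot

A 7-joint arm with a two-finger parallel gripper is mounted at the origin on the work surface. World frame = base frame: x ahead of the robot, y to its left, z up, the work surface at z = 0. Lengths are in m, angles in rad, forces in N, time in s.
With the tool pointing down it reaches from about 0.425 to 1.025 m from the base axis. Payload 9.4 kg.
Tool frame: the origin (TCP) lies at the very end of the fingers, on their centre line; the grasp point (between the pads) lies 19 mm behind it; x points along the fingers, y is the direction in which the jaws open and shut, and the axes are right-handed (so a half turn about x gives the same grasp; the last joint's range is limited). The gripper opens to 85 mm and grips with 20 to 120 N. Pads are 22 mm wide; open, the fingers measure 114 mm over their backs; the gripper's body (76 mm by 85 mm) begins 54 mm behind the grasp point. The pads swing forward as they close: fully open they stand 13 mm farther back than shut.
Start: joints at [-1.244, 0.599, -0.003, 1.599, 0.002, 0.943, -0.08], TCP at [0.285, 0.667, 0.209] pointing down, gripper open.
Joint ranges: [-2.57, 2.57], [-0.35, 1.97], [-1.29, 1.29], [0.11, 2.56], [-1.05, 4.19], [0.11, 1.86], [-2.63, 2.63]. Speed limits (rad/s): [2.22, 2.22, 3.01, 3.01, 3.14, 3.14, 3.14].

## Interface

Orientations are given as a 3x3 rotation matrix whose columns are the frame's x, y, z axes.
In Python, from cell import r, eyes, close_job gives the robot as it stands. Calls block until the motion is done:
- r.goto(position, orientation): joint-space move of the TCP to a pose.
- r.line_to(position, orientation=None, speed=0.15): straight line of the TCP; orientation=None keeps the orientation; speed is the mean speed in m/s.
- r.movej(angles): joint-space move.
- r.gripper_to(opening): finger opening in m; the grip force is fixed at half the most; returns when the fingers have stopped.
- r.pause(seconds).
- r.solve_ik(position, orientation): joint angles nearest the present ones, or None.
- r.sense(): the state.
- eyes.grab_frame(name): name is "scene" or "top" or "wrist"; returns a dict with "pixels" (480x640x3 uint8, red, green, blue), "fx", "fy", "cx", "cy" (pixels), "k1" (the pictures are not rectified: a ray, as slopes to the right and down, at radius r is drawn at 1 + k1 r^2 times it, then the intrinsics apply), "rvec" (rotation vector, rad) and "tvec" (3), from world to camera coordinates, as OpenCV has them. Camera axes: x right, y down, z forward; pixel columns grow to the right and rows downward; lengths in m; the calibration is good to about 2 mm. A picture is of the moment at which its call begins. There is no depth.
A pose or a line that the arm cannot do raises r.MotionError and nothing moves.
- close_job(): hands the job in, once; it reports no verdict.
Trained networks look in a picture, given as the dict that the camera call returned (one of the last four; its "shot" number tells which), for a name from the list of things; names that differ only in an ending like _2 or _b are one class to them, and where a whole thing is asked for, a point or a joint stands for the part that bears it (a point fixed in the world has none). Each returns a list of dicts, best first, with "conf" (0 to 1); they miss things now and then, are a little off and sometimes report something else, mostly with a low value. They report only what shows in the picture. A call takes as long as a camera call. They do not tell look-alikes from the thing itself.
- eyes.recognise(picture, name): "box" ([left, top, width, height] in pixels, round what is visible of it).
- eyes.pinpoint(picture, name): "position" ([column, row] in pixels: a listed point, or the origin of a listed thing).
The state is a dict: "time": time; "q": joint angles; "dq": joint speeds; "joint_efforts": joint torques, N m; "eef_pos": TCP position; "ee_rot": TCP orientation; "wrist_force": force on the tool from outside, world axes, zero at the start; "moment": the same for the moment, N m; "finger_gap": finger opening in m.
Only numpy, scipy, OpenCV 4.12 (cv2) and the standard library are available. Lean on these libraries where they do the work, as an engineer would, in place of code of your own. Each camera call takes 0.05 s, during which the arm holds its last target.

## Task

Load the blue caddy of bolts into the sloping roller lane of the small rack: slide it up between the guides so that its own front edge lifts the hinged catch, on past it until the catch drops fully down behind it, then ease it gently back down until its rear just rests on the catch, without pulling hard on the catch, and let go. Do not touch the catch with the gripper, do not let the caddy run back freely, and leave the tub, the hexagon bar and the coupling where they are.

Things in the scene. Friction and masses are not known exactly. Their poses are not given: they have to be found in the camera images.
- caddy: Blue open caddy of bolts, 0.35-0.7 kg: box 100 long (own x) x 84 wide (y) x 46 high. Upright handle plate in the middle, 50 long (x) x 12 thick (y), top 88 above the underside; grip it across its thickness above the rim (height 46 to 88). Both ends alike: either may go first. Origin: centre of the underside. Starts flat on the table, in one of two places.
- lane: Inclined lane of free-turning rollers; a released caddy rolls back down. Origin: middle of its low end at roller-top height, 50 above the table. Own x runs up the lane (away from the robot, rising 27 deg), y left across it, z square to it (roller tops z = 0). Guides 12 high at y = +-44 from x = 50 up, flared below that to +-55 at x = 0. End stop face at x = 290.
- rack: White steel rack that carries the lane, fixed to the table but placed and turned anew each time. Origin: on the table under the lane's low end; x horizontal in the lane's direction, z up. A post (20 long, lane y 51 to 59, top at lane z = 90) carries the catch; it is clamped somewhere along the left guide, at lane x 95 to 125: see or feel where. Over 15 N of load would bend the catch.
- catch (a joint): Dark steel bar catch over lane y 33 to 47, 6 thick. Its pivot, lane z = 80, is at an unknown lane x of 95 to 125. 0 rad: down on its stop, lower end 25 up the lane from the pivot at z = 22; lifts only up the lane (to 1.25), by 1 to 3 N, rides on the caddy's rim, drops once the caddy's origin is 103 above the pivot (end stop: 240). A caddy resting on it has its origin 78 above the pivot.
- tub: Bystander: white open tub of black parts, 90 x 80 x 44 high, no handle; origin centre of underside. It stands in the one of the two places where the caddy is not.
- hexbar: Bystander: offcut of steel hexagon bar lying on the table, 120 long along its own y, 28 high; origin centre of underside.
- coupling: Bystander: dark steel ring, 60 outside diameter, 28 high, standing flat; origin centre of underside.
Not all that is in view belongs to the job. What is meant by the caddy is not yellow, and is the larger of those in its own colour.

How it is judged:
By the outcome, as a careful person would: the job done as asked, in the order asked, and still so for the second after the job is handed in, with the robot touching nothing.
It also fails if it takes over 59 s, if anything falls off the work surface, if the arm or the gripper's body presses on something with over 40 N, if the wrist force passes 120 N, or if a joint passes its speed limit or range.

## Working session

There is one attempt and no reset: what is moved stays moved. The work goes in short steps, each a Python script; the robot and the scene stay as the last script left them, time stands still between calls to the robot, and variables do not carry over. Pictures are saved under pics/ and viewed, and the job is handed in when it is done.

```bash
ls; mkdir -p pics; python3 - <<'E'
from cell import r, eyes
import cv2
s=r.sense(); print(s)
for n in ["scene","top","wrist"]:
    p=eyes.grab_frame(n); cv2.imwrite(f"pics/a_{n}.png",p["pixels"][:,:,::-1])
    print(n,{k:v for k,v in p.items() if k!="pixels"})
    for t in ["caddy","lane","rack","catch","tub","hexbar","coupling"]:
        print(t,[(d["conf"],d["box"]) for d in eyes.recognise(p,t)][:4],[(d["conf"],d["position"]) for d in eyes.pinpoint(p,t)][:4])
print(r.sense()["time"])
E
```

```text
pics
{'time': 0.0, 'q': array([-1.24370835,  0.60015708, -0.0025559 ,  1.60015709,  0.00175919,
        0.94286078, -0.07982586]), 'dq': array([-0.00152285,  0.00022152,  0.00168149,  0.00077959,  0.00044717,
       -0.00021902,  0.00087885]), 'joint_efforts': array([ 9.72620110e-04, -7.76472545e+01,  1.56549364e+00, -2.57976133e+01,
        1.23101310e-02,  9.49690060e-03,  6.69413495e-06]), 'eef_pos': array([0.28465483, 0.66622294, 0.20828397]), 'ee_rot': array([[-5.23331507e-04,  3.92886477e-01,  9.19586832e-01],
       [-1.49098189e-03,  9.19585629e-01, -3.92886812e-01],
       [-9.99998752e-01, -1.57669736e-03,  1.04538491e-04]]), 'wrist_force': array([ 0.52500094,  0.06101062, -0.36206166]), 'moment': array([0.01413999, 0.04542043, 0.01218155]), 'finger_gap': 0.0852946990112566}
scene {'fx': 494.5730824596395, 'fy': 494.5730824596395, 'cx': 313.91596056154356, 'cy': 234.3924681282323, 'k1': -0.09159671151578931, 'rvec': array([ 2.03311074,  1.1101347 , -0.54513323]), 'tvec': array([-0.38077967, -0.14679887,  1.43954286]), 'shot': 1}
caddy [(0.87, [302.7, 192.3, 36.1, 35.1]), (0.85, [390.6, 191.8, 47.9, 43.8]), (0.6, [337.3, 215.8, 53.2, 45.6])] [(0.89, [365.2, 246.1]), (0.76, [319.9, 211.1])]
lane [(0.81, [144.5, 252.0, 102.1, 109.8])] [(0.86, [171.1, 292.9])]
rack [(0.96, [145.5, 251.5, 115.0, 169.9])] [(0.72, [178.1, 305.8])]Traceback (most recent call last):
  File "<stdin>", line 8, in <module>
ValueError: it knows: caddy, coupling, hexbar, lane, rack, tub
```

```bash
python3 - <<'E'
from cell import r, eyes
import cv2
for n in ["top","wrist","scene"]:
    p=eyes.grab_frame(n); cv2.imwrite(f"pics/b_{n}.png",p["pixels"][:,:,::-1])
    print(n,{k:v for k,v in p.items() if k!="pixels"})
    for t in ["caddy","lane","rack","tub","hexbar","coupling"]:
        print(t,[(d["conf"],d["box"]) for d in eyes.recognise(p,t)][:4],[(d["conf"],d["position"]) for d in eyes.pinpoint(p,t)][:4])
print(r.sense()["time"])
E
```

```text
top {'fx': 517.4700109391622, 'fy': 517.4700109391622, 'cx': 327.57097802234233, 'cy': 242.65089368249755, 'k1': -0.08205821222238424, 'rvec': array([ 2.18746126, -2.1637544 ,  0.06290649]), 'tvec': array([0.11804323, 0.52943382, 0.958119  ]), 'shot': 2}
caddy [(0.9, [215.0, 212.7, 66.1, 71.3]), (0.71, [233.0, 310.0, 52.0, 48.1]), (0.68, [125.5, 228.1, 69.5, 58.5])] [(0.72, [259.1, 333.0]), (0.62, [162.6, 257.0])]
lane [(0.65, [457.6, 109.6, 106.3, 176.5])] [(0.63, [494.8, 282.5])]
rack [(0.94, [451.5, 108.9, 112.2, 184.5])] [(0.59, [483.1, 280.0])]
tub [(0.83, [309.6, 221.7, 57.4, 60.0])] [(0.75, [338.9, 252.9]), (0.4, [492.1, 281.2])]
hexbar [(0.66, [299.8, 159.4, 64.2, 26.0])] [(0.85, [332.9, 174.8])]
coupling [(0.92, [208.7, 159.8, 35.3, 34.0])] [(0.71, [228.7, 177.2])]
wrist {'fx': 348.9314772702999, 'fy': 348.9314772702999, 'cx': 320.20244609056795, 'cy': 237.37640297502998, 'k1': -0.06363949960792323, 'rvec': array([-2.40122973, -1.58645739, -0.24291008]), 'tvec': array([-0.7257033 , -0.04016403,  0.38089767]), 'shot': 3}
caddy [(0.96, [201.1, 382.0, 64.9, 43.4]), (0.94, [6.9,
[... 224 characters left out ...]
: 494.5730824596395, 'cx': 313.91596056154356, 'cy': 234.3924681282323, 'k1': -0.09159671151578931, 'rvec': array([ 2.03311074,  1.1101347 , -0.54513323]), 'tvec': array([-0.38077967, -0.14679887,  1.43954286]), 'shot': 4}
caddy [(0.96, [339.7, 218.7, 54.2, 44.3]), (0.86, [389.5, 191.4, 50.5, 42.7])] [(0.97, [319.7, 212.4]), (0.64, [413.5, 219.9]), (0.61, [366.1, 248.4])]
lane [(0.68, [146.2, 251.2, 100.6, 111.5])] [(0.8, [175.3, 291.6])]
rack [(0.55, [146.0, 252.8, 115.8, 169.1])] [(0.88, [179.6, 307.7])]
tub [(0.56, [284.5, 241.2, 41.3, 45.7])] [(0.92, [304.9, 268.2])]
hexbar [(0.67, [323.6, 286.5, 53.8, 41.3])] []
coupling [(0.76, [405.5, 251.8, 28.5, 27.6])] [(0.77, [417.4, 268.5])]
2.35
```

View pics/a_scene.png

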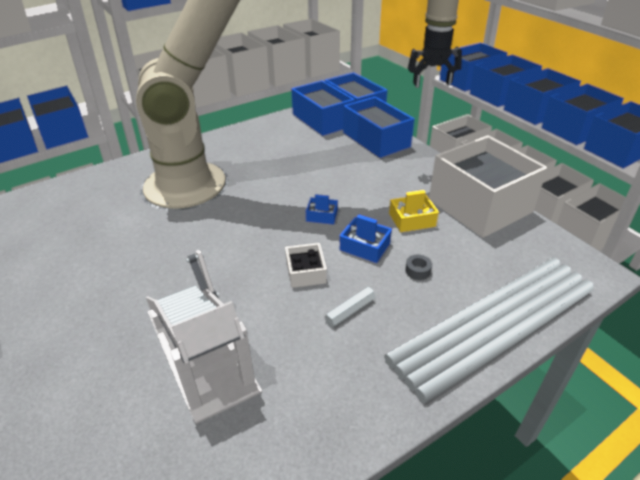

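View pics/b_top.png

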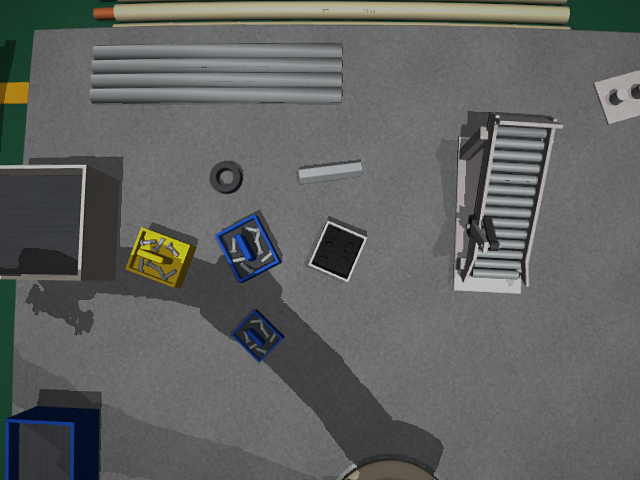

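View pics/b_wrist.png

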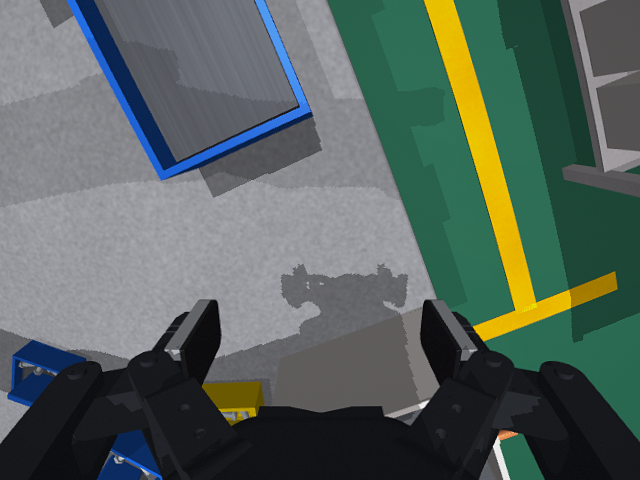

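```bash
cat > h.py <<'E'
import numpy as np, cv2
from scipy.optimize import least_squares
def cam(p):
    R=cv2.Rodrigues(np.asarray(p["rvec"],float))[0]
    K=np.array([[p["fx"],0,p["cx"]],[0,p["fy"],p["cy"]],[0,0,1.]])
    return R,np.asarray(p["tvec"],float),K,np.array([p["k1"],0,0,0,0.])
def proj(p,X):
    R,t,K,D=cam(p)
    return cv2.projectPoints(np.atleast_2d(np.asarray(X,float)),np.asarray(p["rvec"],float),t,K,D)[0][:,0]
def ray(p,uv):
    R,t,K,D=cam(p)
    n=cv2.undistortPoints(np.array([[uv]],float),K,D)[0,0]
    d=R.T@np.array([n[0],n[1],1.]); return -R.T@t, d/np.linalg.norm(d)
def atz(p,uv,z):
    o,d=ray(p,uv); return o+d*(z-o[2])/d[2]
def tri(obs):
    A=np.zeros((3,3));b=np.zeros(3)
    for p,uv in obs:
        o,d=ray(p,uv);M=np.eye(3)-np.outer(d,d);A+=M;b+=M@o
    X=np.linalg.solve(A,b)
    return X,[float(np.linalg.norm(proj(p,X)[0]-uv)) for p,uv in obs]
import pickle
def save(p,name):
    cv2.imwrite(f"pics/{name}.png",p["pixels"][:,:,::-1]); pickle.dump(p,open(f"pics/{name}.pkl","wb"))
def crop(p,name,x0,y0,x1,y1,s):
    im=p["pixels"][y0:y1,x0:x1,::-1]; cv2.imwrite(f"pics/{name}.png",cv2.resize(im,None,fx=s,fy=s,interpolation=cv2.INTER_CUBIC))
# caddy models
def Rz(a): c,s=np.cos(a),np.sin(a); return np.array([[c,-s,0],[s,c,0],[0,0,1.]])
def lane_T(x,y,yaw,tilt=np.radians(27)):
    c,s=np.cos(tilt),np.sin(tilt)
    R=Rz(yaw)@np.array([[c,0,-s],[0,1,0],[s,0,c]])
    return R,np.array([x,y,.05])
E
python3 - <<'E'
from h import *
from cell import r,eyes
t=eyes.grab_frame("top");s=eyes.grab_frame("scene");save(t,"c_top");save(s,"c_scene")
for n,uv in dict(caddy=(248,248),small=(258,335),tub=(338,252),rack=(487,283),coup=(227,177),hexb=(332,173)).items(): print(n,atz(t,uv,0.03))
for n,z in (("top",t),("scene",s)): print(n,ray(z,(320,240)))
crop(t,"c_cad",200,200,300,300,6); crop(t,"c_rack",440,100,580,300,3); crop(s,"c_srack",130,235,280,425,3)
E
```

```text
caddy [0.51579509 0.27314807 0.03      ]
small [0.35383027 0.25109658 0.03      ]
tub [0.51008868 0.10393897 0.03      ]
rack [ 0.45487629 -0.17520441  0.03      ]
coup [0.65089778 0.31676514 0.03      ]
hexb [0.65984135 0.11677497 0.03      ]
top (array([0.45560245, 0.10732504, 0.99656116]), array([ 0.07901858,  0.03151483, -0.99637487]))
scene (array([ 1.23026794, -0.31318445,  0.79194886]), array([-0.64666053,  0.411935  , -0.64198108]))
```

View pics/c_cad.png

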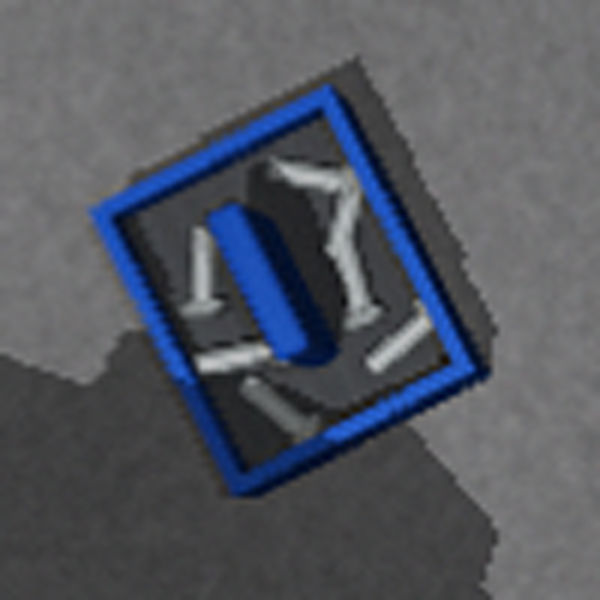

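View pics/c_rack.png

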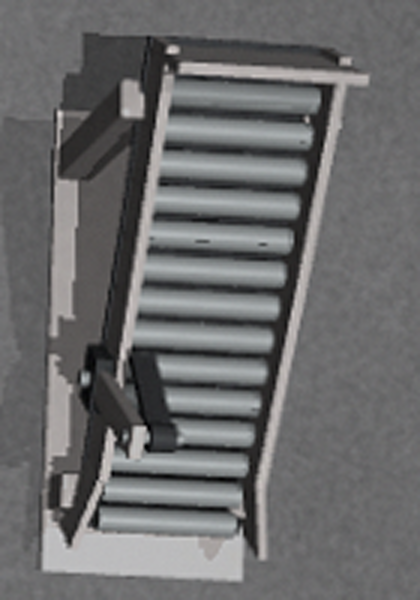

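View pics/c_srack.png

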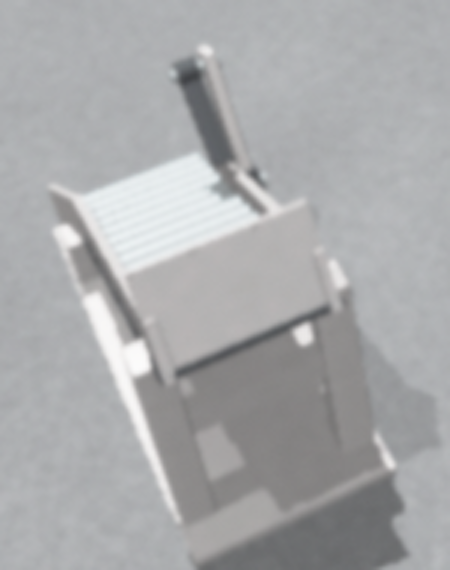

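```bash
python3 - <<'E'
from h import *
from cell import r,eyes
w=eyes.grab_frame("wrist"); s=r.sense()
Rc,t,_,_=cam(w); Rt=s["ee_rot"]
print("cam in tool pos",Rt.T@(-Rc.T@t-s["eef_pos"]),"axes\n",Rt.T@Rc.T)
# reach tests
for yaw in (0,-5,-10):
  R,o=lane_T(.44,-.17,np.radians(yaw))
  for sg in (1,-1):
    T=np.column_stack([-R[:,2],sg*R[:,1],np.cross(-R[:,2],sg*R[:,1])])
    for x in (-.05,.05,.2,.24): print(yaw,sg,x,r.solve_ik(o+R@[x,0,.06],T))
E
```

```text
cam in tool pos [-0.16621383  0.00066459 -0.0762101 ] axes
 [[ 1.26754658e-04 -2.99313103e-01  9.54154940e-01]
 [ 9.99999738e-01  7.18280642e-04  9.24757385e-05]
 [-7.13030223e-04  9.54154678e-01  2.99313116e-01]]
0 1 -0.05 None
0 1 0.05 [ 0.98974732  0.54189279 -0.89451004  2.51338725  2.19547303  0.36215674
 -0.3139618 ]
0 1 0.2 [ 0.68120716  0.42301571 -0.57274334  2.20865362  0.92251747  0.16665815
  0.88971435]
0 1 0.24 [ 4.24717855e-01  3.89801909e-01 -2.53877953e-01  2.13522585e+00
  3.80451542e-04  1.65712925e-01  1.78210416e+00]
0 -1 -0.05 None
0 -1 0.05 [ 0.87487677  0.49345289 -0.71997014  2.51968636  2.45124156  0.29531906
  2.57572339]
0 -1 0.2 [ 0.25849233  0.37412439 -0.00783543  2.23285381 -0.96888397  0.13421379
 -0.38007488]
0 -1 0.24 [ 0.4191915   0.38924882 -0.24648335  2.13555034 -0.01873545  0.16543308
 -1.34072832]
-5 1 -0.05 None
-5 1 0.05 [ 0.95646979  0.53871453 -0.89730229  2.52499906  2.16151141  0.41862464
 -0.39650669]
-5 1 0.2 [ 0.53931794  0.39508578 -0.38154292  2.21729397  0.7853299   0.11907678
  0.94096424]
-5 1 0.24 [ 0.38188824  0.38636505 -0.19023969  2.13666357  0.06464187  0.1574823
  1.64446239]
-5 -1 -0.05 None
-5 -1 0.05 [ 0.83987308  0.4899306  -0.7202371   2.53143372  2.37463038  0.34721178
  2.53566232]
-5 -1 0.2 [ 0.53931794  0.39508578 -0.38154292  2.21729397  0.7853299   0.11907678
 -2.20062842]
-5 -1 0.24 [ 0.37988987  0.3862129  -0.18757362  2.13678137  0.05755633  0.15730561
 -1.49017003]
-10 1 -0.05 None
-10 1 0.05 None
-10 1 0.2 [ 0.54077833  0.39535933 -0.38515158  2.21754511  1.00783271  0.14862148
  0.64158094]
-10 1 0.24 [ 0.31383199  0.38271219 -0.0929895   2.14002102  0.04592535  0.14997733
  1.58834618]
-10 -1 -0.05 None
-10 -1 0.05 None
-10 -1 0.2 [ 0.54077833  0.39535933 -0.38515158  2.21754511  1.00783271  0.14862148
 -2.50001171]
-10 -1 0.24 [ 0.29609258  0.38208434 -0.06934814  2.14106716 -0.01971459  0.14889352
 -1.48861021]
```

```bash
python3 - <<'E'
from h import *
from cell import r,eyes
T=np.column_stack([[0,0,-1],[1,0,0],[0,-1,0]]).astype(float)
print(r.solve_ik([.57,-.15,.33],T),r.solve_ik([.57,-.04,.33],T))
r.goto([.57,-.04,.33],T); w=eyes.grab_frame("wrist"); save(w,"d1")
r.goto([.57,-.15,.33],T); w=eyes.grab_frame("wrist"); save(w,"d2")
s=r.sense();print(s["time"],s["q"])
E
```

```text
[-0.25392429  0.3523698   0.57956031  1.79552871 -0.21865225  1.05795211
  0.40555823] [-0.40375854  0.31546907  0.50671753  1.83021006 -0.17547668  1.04019274
  0.17125967]
5.8417 [-0.22099313  0.34596066  0.52966886  1.79362671 -0.19875853  1.0553417
  0.38202558]
```

View pics/d1.png

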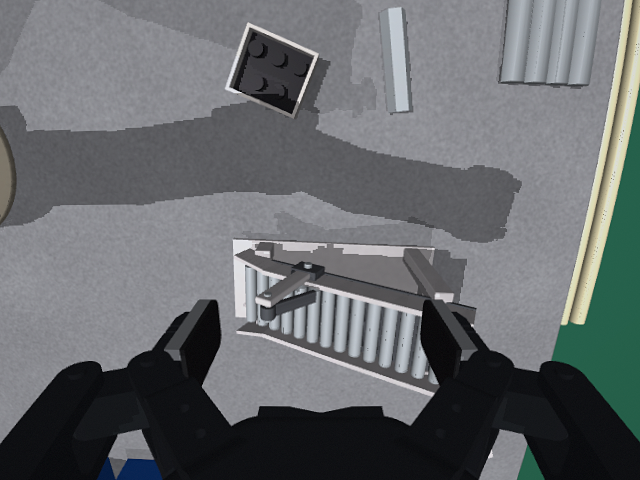

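View pics/d2.png

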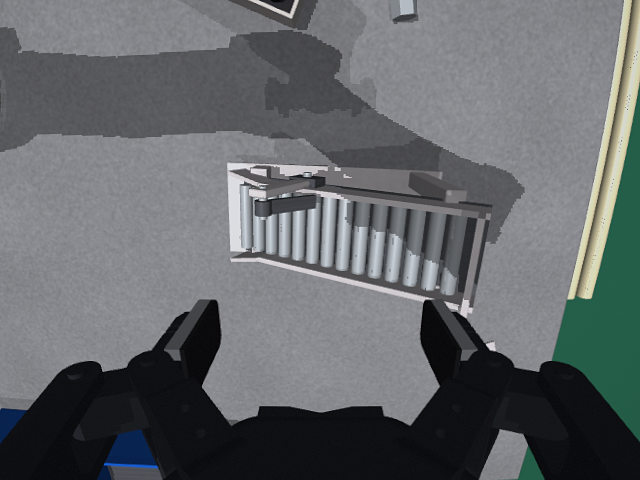

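```bash
python3 - <<'E'
from h import *
for n,b in (("d1",(225,225,485,405)),("d2",(220,150,500,330))):
    p=pickle.load(open(f"pics/{n}.pkl","rb")); crop(p,n+"z",*b,2.85)
    print(b)
t=pickle.load(open("pics/c_top.pkl","rb")); crop(t,"c_rz",445,105,575,300,3)
E
```

```text
(225, 225, 485, 405)
(220, 150, 500, 330)
```

View pics/d1z.png

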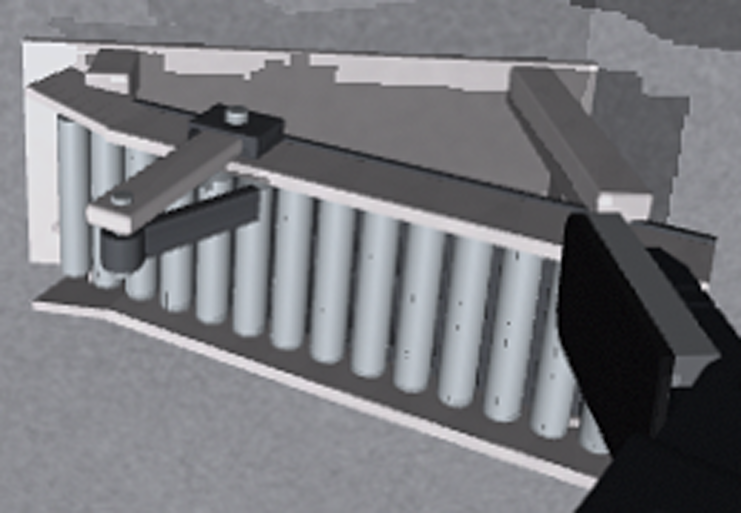

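View pics/d2z.png

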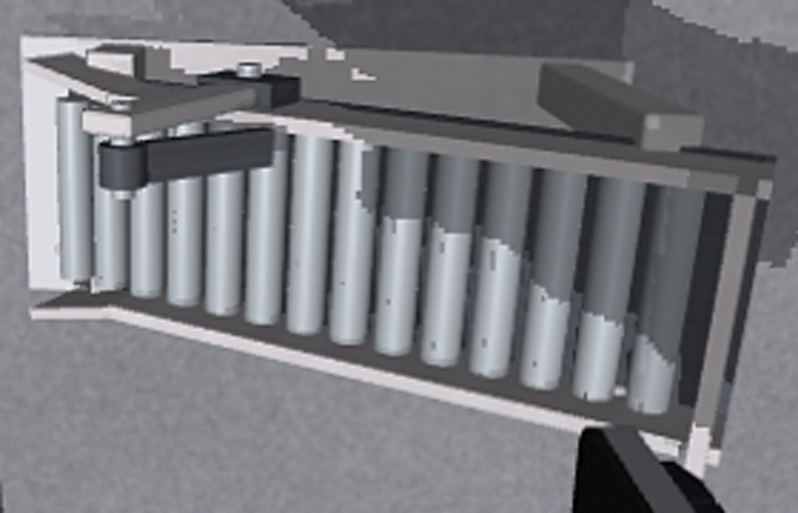

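```bash
cat > fit.py <<'E'
from h import *
P={n:pickle.load(open(f"pics/{n}.pkl","rb")) for n in("d1","d2")}
off={"d1":(225,225),"d2":(220,150)}
c=lambda n,u,v:np.array([u/2.85+off[n][0],v/2.85+off[n][1]])
pts=[("d1",(30,88),(0,55)),("d1",(107,133),(50,44)),("d1",(35,300),(0,-55)),("d1",(105,310),(50,-44)),
("d2",(27,62),(0,55)),("d2",(32,308),(0,-55)),("d2",(110,306),(50,-44))]
lines=[("d1",(400,212),44),("d1",(555,249),44),("d1",(300,375),-44),("d1",(595,476),-44),
("d2",(300,130),44),("d2",(500,158),44),("d2",(735,190),44),("d2",(300,351),-44),("d2",(500,396),-44),("d2",(685,438),-44)]
def res(v,full=False):
    R=lane_T(v[0],v[1],v[2],v[4])[0]; o=np.array([v[0],v[1],v[3]]); e=[]
    for n,uv,(x,y) in pts: e+=list((proj(P[n],o+R@[x/1e3,y/1e3,.012])[0]-c(n,*uv))*[.5,1])
    for n,uv,y in lines:
        a,b=proj(P[n],[o+R@[.06,y/1e3,.012],o+R@[.28,y/1e3,.012]]); d=(b-a)/np.linalg.norm(b-a)
        q=c(n,*uv)-a; e.append(d[0]*q[1]-d[1]*q[0])
    e+=[(v[3]-.05)/.002,(v[4]-np.radians(27))/.01]
    return np.array(e)
if __name__=="__main__":
    s=least_squares(res,[.44,-.17,-.1,.05,np.radians(27)]); v=s.x
    print(v[:2],np.degrees(v[2]),v[3],np.degrees(v[4])); print(np.round(s.fun,1))
    R=lane_T(*v[:3],v[4])[0];o=np.array([v[0],v[1],v[3]])
    np.savez("lane.npz",R=R,o=o)
    for p in (90,95,100,105,110,115,120,125,130):
        print(p,[(n,k,np.round((proj(P[n],o+R@(np.array(q)/1e3))[0]-off[n])*2.85)) for n in P for k,q in (("hub33",(p,33,80)),("hub47",(p,47,80)),("lowend",(p+25,40,22)))])
E
python3 fit.py
```

```text
[ 0.45824928 -0.18147185] -2.6000892560445075 0.051754292655082225 26.974450069753782
[-1.   1.6  0.8  1.7 -0.7 -1.   1.3 -0.8 -1.1  1.5 -0.6 -1.7  1.  -1.3
 -0.8 -2.2  0.8  0.4  0.1  0.2 -0.   1.6  0.6 -0.1  0.9 -0. ]
90 [('d1', 'hub33', array([ 93., 248.])), ('d1', 'hub47', array([ 92., 215.])), ('d1', 'lowend', array([227., 190.])), ('d2', 'hub33', array([ 91., 173.])), ('d2', 'hub47', array([ 90., 133.])), ('d2', 'lowend', array([238., 136.]))]
95 [('d1', 'hub33', array([104., 252.])), ('d1', 'hub47', array([103., 219.])), ('d1', 'lowend', array([237., 193.])), ('d2', 'hub33', array([102., 175.])), ('d2', 'hub47', array([102., 135.])), ('d2', 'lowend', array([250., 138.]))]
100 [('d1', 'hub33', array([115., 255.])), ('d1', 'hub47', array([114., 222.])), ('d1', 'lowend', array([248., 196.])), ('d2', 'hub33', array([114., 177.])), ('d2', 'hub47', array([114., 136.])), ('d2', 'lowend', array([261., 140.]))]
105 [('d1', 'hub33', array([126., 259.])), ('d1', 'hub47', array([126., 226.])), ('d1', 'lowend', array([259., 199.])), ('d2', 'hub33', array([126., 179.])), ('d2', 'hub47', arra
[... 531 characters left out ...]
[('d1', 'hub33', array([160., 270.])), ('d1', 'hub47', array([160., 236.])), ('d1', 'lowend', array([292., 208.])), ('d2', 'hub33', array([164., 186.])), ('d2', 'hub47', array([164., 144.])), ('d2', 'lowend', array([309., 147.]))]
125 [('d1', 'hub33', array([171., 274.])), ('d1', 'hub47', array([172., 240.])), ('d1', 'lowend', array([303., 211.])), ('d2', 'hub33', array([177., 188.])), ('d2', 'hub47', array([177., 146.])), ('d2', 'lowend', array([322., 149.]))]
130 [('d1', 'hub33', array([183., 278.])), ('d1', 'hub47', array([184., 244.])), ('d1', 'lowend', array([315., 214.])), ('d2', 'hub33', array([190., 190.])), ('d2', 'hub47', array([190., 148.])), ('d2', 'lowend', array([334., 150.]))]
```

```bash
python3 - <<'E'
from h import *
L=np.load("lane.npz");R,o=L["R"],L["o"]
for n,b in (("d1",(225,225,485,405)),("d2",(220,150,500,330))):
    p=pickle.load(open(f"pics/{n}.pkl","rb")); s=2.85
    im=cv2.resize(p["pixels"][b[1]:b[3],b[0]:b[2],::-1],None,fx=s,fy=s,interpolation=cv2.INTER_CUBIC)
    for y in (1,-1):
        for z,cl in ((12,(0,0,255)),(0,(0,255,0))):
            q=(proj(p,[o+R@(np.array(k)/1e3) for k in((0,y*55,z),(50,y*44,z),(290,y*44,z))])-b[:2]+.5)*s-.5
            cv2.polylines(im,[np.round(q).astype(int)],False,cl,1)
    pv=103
    for k in ((pv,33,80),(pv,47,80),(pv-10,51,90),(pv+10,51,90),(pv-10,59,90),(pv+10,59,90)):
        q=(proj(p,o+R@(np.array(k)/1e3))[0]-b[:2]+.5)*s-.5; cv2.circle(im,tuple(np.round(q).astype(int)),2,(255,0,255),-1)
    cv2.imwrite(f"pics/{n}o.png",im)
E
```

```text
(no output)
```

View pics/d1o.png

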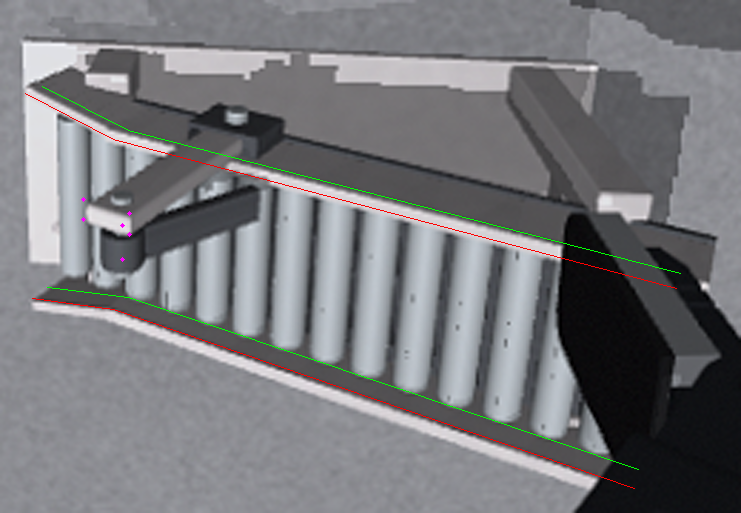

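View pics/d2o.png

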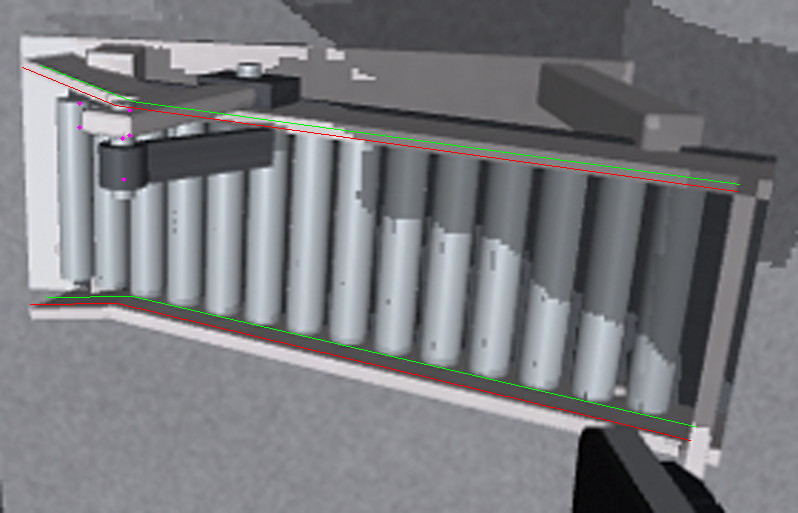

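```bash
cat >> h.py <<'E'
GZ=.070
def tool_pose(R,o,beta,sg,front=1,gx=0.0,gz=GZ):
    "caddy frame R,o whose +x is the front end (toward up-lane)"
    a=R@np.array([-np.sin(beta),0,-np.cos(beta)]); y=sg*R[:,1]
    T=np.column_stack([a,y,np.cross(a,y)])
    return o+R@np.array([gx,0,gz])+.019*a,T
E
python3 - <<'E'
from h import *
from cell import r,eyes
L=np.load("lane.npz");R,o=L["R"],L["o"]
for b in (12,20,27):
  for sg in (1,-1):
    print("beta",b,sg)
    for x in (-60,-30,0,50,100,150,225):
        q=r.solve_ik(*tool_pose(R,o+R@[x/1e3,0,0],np.radians(b),sg)); print("  lane",x,None if q is None else np.round(q,2))
    for fr in (0,180):
        Rc=Rz(np.radians(25.7+fr)); 
        for z in (0,.15):
            q=r.solve_ik(*tool_pose(Rc,np.array([.516,.273,z]),np.radians(b),sg)); print("  pick",fr,z,None if q is None else np.round(q,2))
E
```

```text
beta 12 1
  lane -60 None
  lane -30 [ 1.08  0.68 -1.09  2.49  1.6   0.56  0.2 ]
  lane 0 [ 1.08  0.67 -1.1   2.42  1.47  0.56  0.32]
  lane 50 [ 0.58  0.45 -0.38  2.35  0.76  0.16  1.04]
  lane 100 [ 0.32  0.42 -0.06  2.25 -0.15  0.21  1.93]
  lane 150 [ 0.27  0.43 -0.02  2.15 -0.14  0.32  1.9 ]
  lane 225 [ 0.22  0.44  0.02  1.98 -0.13  0.46  1.86]
  pick 0 0 [-0.53  0.71 -0.06  1.89  0.02  0.75  1.42]
  pick 0 0.15 [-0.53  0.53 -0.07  1.79  0.01  1.03  1.43]
  pick 180 0 [-0.78  0.63  0.27  2.22 -0.93  0.16 -0.8 ]
  pick 180 0.15 [-1.04  0.43  0.62  2.12 -0.49  0.51 -1.2 ]
beta 12 -1
  lane -60 None
  lane -30 [ 0.49  0.48 -0.19  2.52  3.01  0.11  1.98]
  lane 0 None
  lane 50 [ 0.17  0.44  0.18  2.37 -1.04  0.17 -0.28]
  lane 100 [-0.07  0.46  0.48  2.28 -0.99  0.34 -0.35]
  lane 150 [-0.17  0.49  0.61  2.17 -0.9   0.46 -0.47]
  lane 225 [-0.26  0.54  0.73  2.01 -0.81  0.61 -0.61]
  pick 0 0 [-0.91  0.79  0.55  1.91 -0.54  0.82 -1.15]
  pick 0 0.15 [-0.99  0.61  0.67  1.82 -0.39  1.08 -1.27]
  pick 180 0 [-0.62  0.61  0.03  2.21  0.12  0.11  1.3 ]
  pick 180 0.15 [-0.62  0.37  0.
[... 1778 characters left out ...]
  pick 180 0 [-0.13  0.73 -0.73  2.37  2.1   0.62  2.5 ]
  pick 180 0.15 None
beta 27 -1
  lane -60 [ 0.    0.55  0.44  2.44 -0.87  0.3  -0.38]
  lane -30 [-0.08  0.56  0.54  2.38 -0.81  0.39 -0.46]
  lane 0 [-0.14  0.56  0.62  2.32 -0.76  0.47 -0.52]
  lane 50 [-0.22  0.58  0.7   2.21 -0.69  0.59 -0.61]
  lane 100 [-0.26  0.6   0.76  2.1  -0.65  0.69 -0.68]
  lane 150 [-0.29  0.62  0.8   1.99 -0.62  0.8  -0.74]
  lane 225 [-0.3   0.66  0.84  1.81 -0.6   0.94 -0.81]
  pick 0 0 [-0.89  0.91  0.59  1.72 -0.47  1.16 -1.2 ]
  pick 0 0.15 [-0.94  0.74  0.68  1.65 -0.38  1.39 -1.26]
  pick 180 0 [ 0.08  0.89 -1.1   2.36  1.92  0.9  -0.4 ]
  pick 180 0.15 [-0.48  0.33 -0.19  2.28  1.14  0.17  0.27]
```

```bash
python3 - <<'E'
from h import *
from cell import r,eyes
Rc=Rz(np.radians(25.7)); oc=np.array([.516,.273,0])
for k,(b,d) in enumerate(((0,.2),(27,.15))):
    p,T=tool_pose(Rc,oc,np.radians(b),1); p=p-T[:,0]*d
    r.goto(p,T); w=eyes.grab_frame("wrist"); save(w,f"e{k}")
    print([(d["conf"],d["position"]) for d in eyes.pinpoint(w,"caddy")],[(d["conf"],d["box"]) for d in eyes.recognise(w,"caddy")])
s=r.sense();print(s["time"],np.round(s["q"],2),s["wrist_force"])
E
```

```text
[(0.79, [369.2, 53.8]), (0.72, [319.4, 192.2])] [(0.9, [332.7, 1.6, 82.5, 92.7]), (0.89, [394.1, 188.3, 120.7, 109.3]), (0.85, [277.8, 147.5, 86.3, 102.6]), (0.73, [107.4, 230.1, 98.4, 46.8]), (0.49, [284.9, 282.1, 51.1, 51.3])]
[(0.84, [364.9, 102.0]), (0.81, [470.3, 286.3]), (0.57, [321.2, 230.1])] [(0.94, [275.3, 170.5, 95.9, 113.8]), (0.76, [413.2, 220.1, 149.0, 132.3]), (0.64, [329.8, 46.5, 80.5, 91.6])]
8.3083 [-0.54  0.75 -0.01  1.45 -0.04  1.41  1.49] [ 0.42546144 -0.49981174  0.9425082 ]
```

View pics/e0.png

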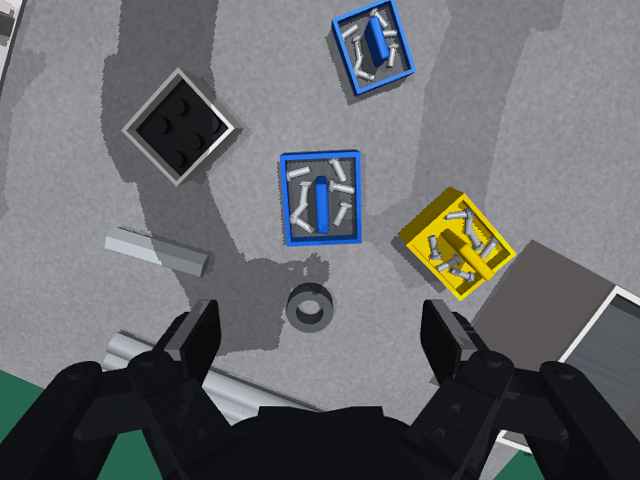

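View pics/e1.png

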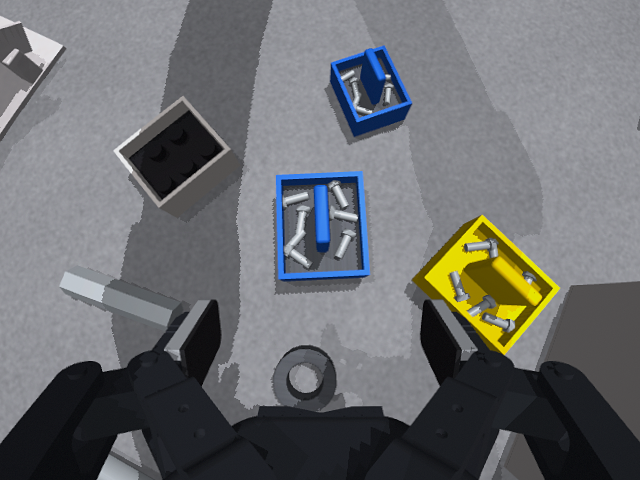

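```bash
python3 - <<'E'
from h import *
ims=[]
for n,b in (("e0",(265,135,375,260)),("e1",(265,160,380,290))):
    p=pickle.load(open(f"pics/{n}.pkl","rb")); crop(p,n+"z",*b,4.5)
E
python3 -c "
import cv2,numpy as np
a=cv2.imread('pics/e0z.png');b=cv2.imread('pics/e1z.png');h=max(a.shape[0],b.shape[0])
c=np.zeros((h,a.shape[1]+b.shape[1],3),np.uint8);c[:a.shape[0],:a.shape[1]]=a;c[:b.shape[0],a.shape[1]:]=b;cv2.imwrite('pics/ez.png',c);print(a.shape,b.shape)"
```

```text
(562, 495, 3) (585, 518, 3)
```

View pics/e0z.png

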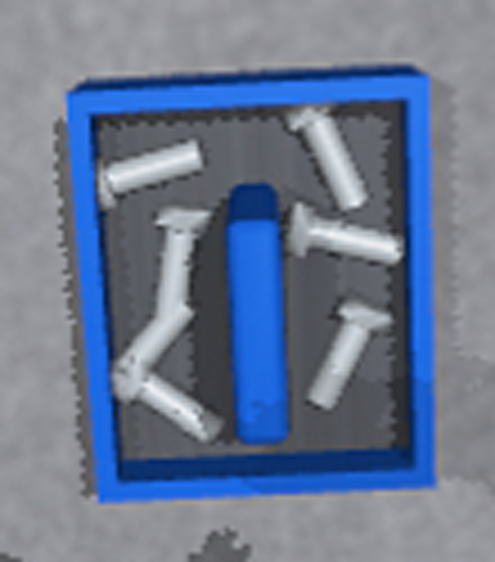

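View pics/e1z.png

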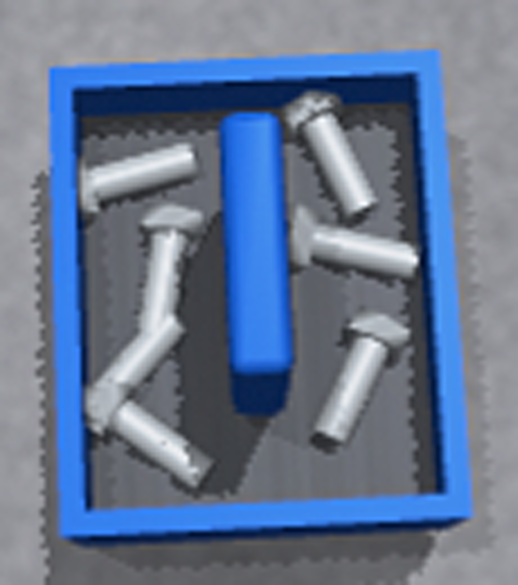

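```bash
python3 - <<'E'
from h import *
P={n:pickle.load(open(f"pics/{n}.pkl","rb")) for n in("e0","e1")}
off={"e0":(265,135),"e1":(265,160)}
px=lambda n,uv:(np.array(uv)+.5)/4.5-.5+off[n]
rim=[(-50,-42),(-50,42),(50,42),(50,-42)]
O={"e0":[(68,92),(430,75),(436,485),(98,502)],"e1":[(50,68),(438,52),(470,518),(62,538)]}
H={"e0":[(230,222),(278,220),(290,442),(238,443)],"e1":[(222,115),(277,113),(290,373),(232,375)]}
for i in range(4): print("rim",tri([(P[n],px(n,O[n][i])) for n in P]),"handle",tri([(P[n],px(n,H[n][i])) for n in P]))
hc=[(-25,-6),(-25,6),(25,6),(25,-6)]
def res(v):
    e=[]
    for n in P:
        for i in range(4):
            for M,c,z in((O,rim,.046),(H,hc,.088)):
                X=Rz(v[2])@np.array([c[i][0]/1e3,c[i][1]/1e3,0])+[v[0],v[1],v[3]+z]
                e+=list(proj(P[n],X)[0]-px(n,M[n][i]))
    return np.array(e)
s=least_squares(res,[.516,.273,.45,0],loss="soft_l1");print(s.x,np.degrees(s.x[2]));print(np.round(res(s.x),1).reshape(-1,4))
np.save("caddy.npy",s.x)
E
```

```text
rim (array([0.49040596, 0.21265906, 0.04652675]), [0.17667611629371585, 0.19064285432450945]) handle (array([0.49567361, 0.25718056, 0.08734769]), [0.2524792533378436, 0.2852420609184102])
rim (array([0.45081298, 0.28639146, 0.04616979]), [0.26708231313872655, 0.28656471761111957]) handle (array([0.49089964, 0.26617677, 0.08729408]), [0.1748311339846989, 0.19738090223716975])
rim (array([0.53890127, 0.33392294, 0.04522485]), [0.30315001026615085, 0.36983461192629624]) handle (array([0.5339204 , 0.28965872, 0.08672379]), [0.4768863078478116, 0.5783471066188965])
rim (array([0.57899289, 0.26000658, 0.04606594]), [0.11359008830725884, 0.13935624762331958]) handle (array([0.53896156, 0.27990488, 0.08639478]), [0.012658840557142623, 0.015356404327968724])
[ 0.51479749  0.27319541  0.49349811 -0.00085897] 28.27535862603599
[[-0.2  0.1 -1.3 -0.6]
 [-0.3  0.   0.7 -0.7]
 [-0.4 -0.   0.1  0.4]
 [ 0.2 -0.5 -0.5  0.8]
 [ 0.1  0.7 -0.9 -0.5]
 [ 0.2  0.5  1.2 -0.7]
 [ 0.3  0.   1.3  0.3]
 [-0.  -0.3 -0.5  0.5]]
```

```bash
python3 - <<'E'
from h import *
from cell import r,eyes
v=np.load("caddy.npy"); Rc=Rz(v[2]); oc=np.array([v[0],v[1],0]); b=np.radians(27)
p,T=tool_pose(Rc,oc,b,1)
r.gripper_to(.045)
r.goto(p-T[:,0]*.06,T); print("tare",r.sense()["wrist_force"])
r.line_to(p,T,speed=.1); print(r.sense()["wrist_force"],r.sense()["eef_pos"]-p)
r.gripper_to(0.005); s=r.sense(); print(s["finger_gap"],s["wrist_force"])
r.line_to(p+[0,0,.02],T,speed=.06); r.pause(.2); s=r.sense(); print(s["finger_gap"],s["wrist_force"],s["moment"],s["time"])
w=eyes.grab_frame("wrist");save(w,"f0")
E
```

```text
tare [0.92853537 0.49138418 0.14031228]
[-0.28397976 -1.1017645  -0.77952112] [0.0007413  0.00035124 0.00051773]
0.010651900153390896 [ 1.6806037  -0.13699119  4.28598155]
0.01046294281419966 [-0.02178149  0.13590371 -5.26912735] [ 0.47403197 -0.8585226   0.00386041] 11.0667
```

View pics/f0.png

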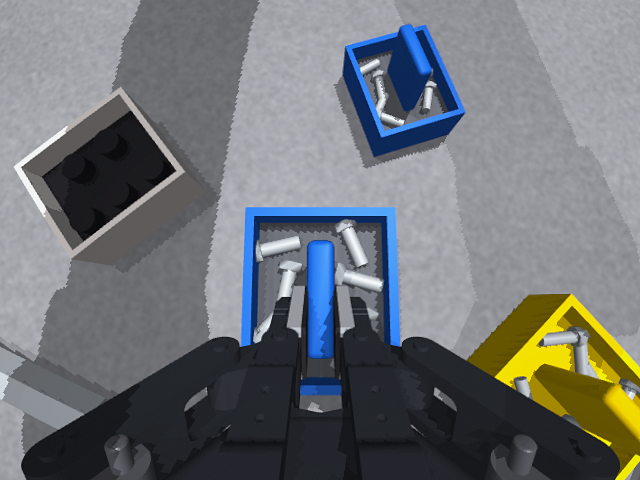

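```bash
python3 - <<'E'
from h import *
from cell import r
w=pickle.load(open("pics/f0.pkl","rb")); s=r.sense(); T=s["ee_rot"]; tp=s["eef_pos"]
b=np.radians(27)
# caddy frame from tool: tool pose in caddy frame
def caddy_from_tool(tp,T,b):
    Tc=np.column_stack([[-np.sin(b),0,-np.cos(b)],[0,1,0],[np.cos(b),0,-np.sin(b)]]); Rc=T@Tc.T
    oc=tp-.019*T[:,0]-Rc@[0,0,GZ]; return Rc,oc
Rc,oc=caddy_from_tool(tp,T,b); print(oc,Rc[:,2])
print(np.round(proj(w,[oc+Rc@(np.array(k)/1e3) for k in ((-50,-42,46),(-50,42,46),(-25,-6,88),(-25,6,88))]),1))
crop(w,"f0z",235,195,405,360,4)
E
```

```text
[0.51459492 0.27311777 0.0197333 ] [4.29057396e-04 2.25072978e-04 9.99999883e-01]
[[245.3 208.3]
 [394.7 208.4]
 [306.  240.4]
 [333.9 240.5]]
```

View pics/f0z.png

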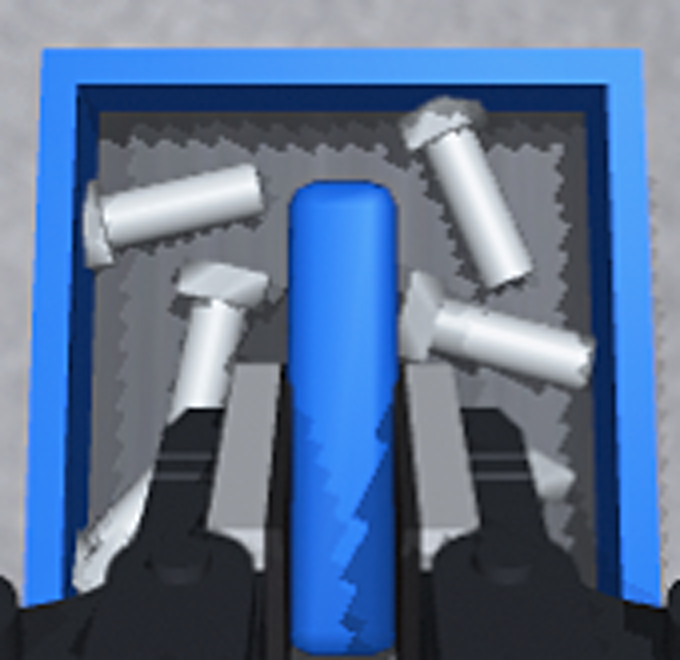

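```bash
cat >> h.py <<'E'
B=np.radians(27)
def lane():
    L=np.load("lane.npz"); return L["R"],L["o"]
def lp(x,y,z,yaw=0.0,R=None,o=None):
    "tool pose for caddy origin at lane mm coords"
    R,o=lane(); Rr=R@Rz(yaw)
    return tool_pose(Rr,o+R@(np.array([x,y,z])/1e3),B,1)
def lf(r,n=1):
    R,o=lane(); return R.T@np.mean([r.sense()["wrist_force"] for _ in range(n)],0)
def lpos(r):
    "caddy origin lane mm from tool"
    s=r.sense();T=s["ee_rot"];R,o=lane()
    Tc=np.column_stack([[-np.sin(B),0,-np.cos(B)],[0,1,0],[np.cos(B),0,-np.sin(B)]]);Rc=T@Tc.T
    oc=s["eef_pos"]-.019*T[:,0]-Rc@[0,0,GZ]; return R.T@(oc-o)*1e3
E
python3 - <<'E'
from h import *
from cell import r,eyes
s=r.sense(); r.line_to(s["eef_pos"]+[0,0,.13],speed=.2)
r.goto(*lp(-30,0,110)); 
r.line_to(*lp(-25,0,25),speed=.12); r.pause(.3)
print(lf(r),lpos(r),r.sense()["finger_gap"],r.sense()["time"])
for n in("wrist","top","scene"): save(eyes.grab_frame(n),"g_"+n)
t=pickle.load(open("pics/g_top.pkl","rb")); crop(t,"g_tz",440,100,580,330,2.6)
E
```

```text
[-2.80192353 -0.61572373 -3.96727642] [-24.68790352  -0.03839914  25.40357083] 0.010588941392109452 14.85
```

View pics/g_wrist.png

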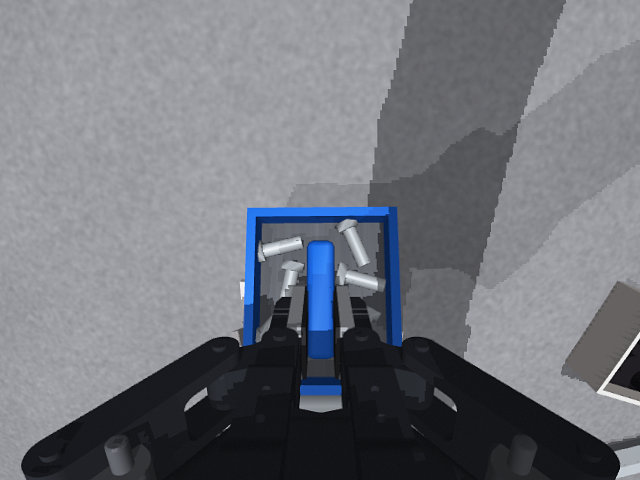

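View pics/g_tz.png

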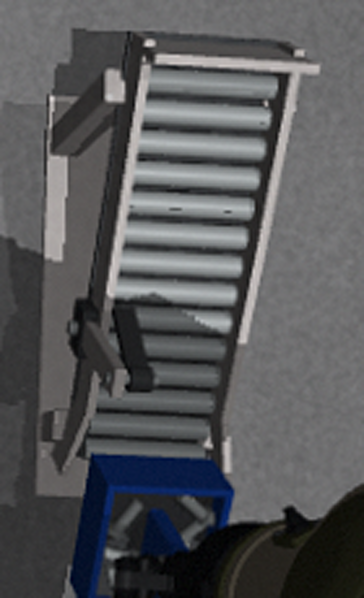

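View pics/g_scene.png

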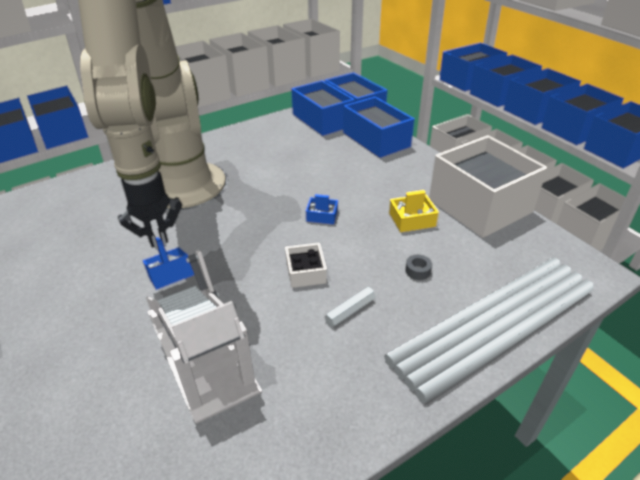

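```bash
python3 - <<'E'
from h import *
R,o=lane()
p=pickle.load(open("pics/g_top.pkl","rb")); b=(440,100,580,320); s=2.7
im=cv2.resize(p["pixels"][b[1]:b[3],b[0]:b[2],::-1],None,fx=s,fy=s,interpolation=cv2.INTER_CUBIC)
for y in (1,-1):
    q=(proj(p,[o+R@(np.array(k)/1e3) for k in((0,y*55,12),(50,y*44,12),(290,y*44,12))])-b[:2]+.5)*s-.5
    cv2.polylines(im,[np.round(q).astype(int)],False,(0,0,255),1)
c=np.array([-24.7,0,25.4])
q=(proj(p,[o+R@((c+k)/1e3) for k in((-50,-42,46),(-50,42,46),(50,42,46),(50,-42,46))])-b[:2]+.5)*s-.5
cv2.polylines(im,[np.round(q).astype(int)],True,(0,255,0),1)
cv2.imwrite("pics/g_to.png",im)
E
```

```text
(no output)
```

View pics/g_to.png

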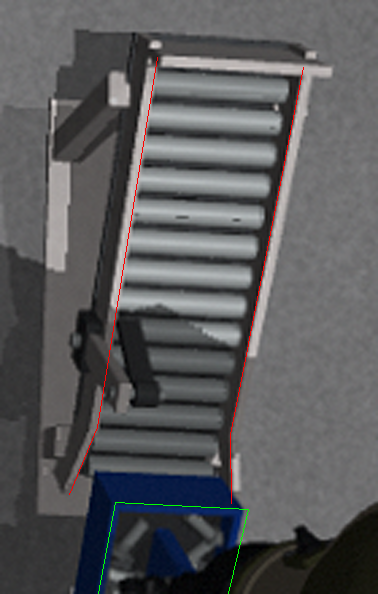

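```bash
python3 - <<'E'
from h import *
from cell import r,eyes
r.line_to(*lp(-20,-.8,8),speed=.1); r.pause(.2); f0=np.mean([lf(r)  for _ in range(1)],0); print(f0)
z=8
while z>-3:
    z-=1; r.line_to(*lp(-20,-.8,z),speed=.03); f=lf(r)
    print(z,np.round(f-f0,1),np.round(lpos(r),1))
    if f[2]-f0[2]>2: break
print(r.sense()["time"],r.sense()["moment"])
np.save("f0.npy",f0)
E
```

```text
[-2.58006682  0.00789554 -4.28305187]
7 [ 0.8  0.9 -0.7] [-20.   -0.8   7.1]
6 [-0.4 -0.8 -0.7] [-20.   -0.8   6. ]
5 [ 0.5  0.3 -0.5] [-20.   -0.8   4.9]
4 [-0.  -0.1 -0. ] [-20.1  -0.8   3.9]
3 [ 1.1 -1.  -0.3] [-20.   -0.8   2.9]
2 [0.8 0.5 0.1] [-20.   -0.8   2. ]
1 [-0.  -0.1  0.1] [-20.   -0.8   0.9]
0 [0.6 0.2 0.7] [-20.   -0.8  -0. ]
-1 [0.7 2.3 6.7] [-20.6  -0.6  -0.7]
17.775 [ 0.27637362  0.63885943 -0.10034081]
```

```bash
python3 - <<'E'
from h import *
from cell import r,eyes
f0=np.load("f0.npy"); y=-.8; z=-.2
r.line_to(*lp(-20,y,z),speed=.03)
for x in (-5,10,20,30,40,50,58):
    r.line_to(*lp(x,y,z),speed=.05); r.pause(.05); f=np.mean([lf(r)],0)-f0; m=r.sense()["moment"]
    print(x,np.round(f,1),np.round(lpos(r),1),round(y,2),z,np.round(m,2))
    if abs(f[1])>3: y+=np.clip(f[1]*.1,-1,1)
    if f[2]>6: z+=.4
    if f[2]<.5: z-=.2
print(r.sense()["time"])
E
```

```text
-5 [-0.7  1.2  3.1] [-4.7 -0.7 -0.3] -0.8 -0.2 [ 0.03  0.41 -0.  ]
10 [-6.1  0.9  7.1] [ 6.1 -0.1  0.9] -0.8 -0.2 [0.06 2.52 0.26]
20 [-5.8 -0.3  9.1] [16.3 -0.6  1.4] -0.8 0.2 [ 0.05  2.49 -0.06]
30 [-7.5 -0.3  9.6] [25.9 -0.5  1.8] -0.8 0.6000000000000001 [ 0.02  2.62 -0.  ]
40 [-6.  -0.4  8.1] [36.5 -0.5  2. ] -0.8 1.0 [0.12 2.37 0.02]
50 [-3.5 -0.  11.9] [47.2 -0.6  2.5] -0.8 1.4 [0.2  2.28 0.01]
58 [-0.5 -0.4 -0.3] [58.6 -0.8  1.5] -0.8 1.7999999999999998 [ 0.01 -0.03 -0.01]
20.9833
```

```bash
python3 - <<'E'
from h import *
from cell import r,eyes
for n in("wrist","top","scene"): save(eyes.grab_frame(n),"i_"+n)
p=pickle.load(open("pics/i_top.pkl","rb")); crop(p,"i_tz",440,100,580,330,2.6)
p=pickle.load(open("pics/i_wrist.pkl","rb")); crop(p,"i_wz",180,180,480,400,2.6)
p=pickle.load(open("pics/i_scene.pkl","rb")); crop(p,"i_sz",120,180,270,370,3)
print(lf(r)-np.load("f0.npy"),r.sense()["finger_gap"])
E
```

```text
[ 0.94605221  0.60635534 -1.10151001] 0.010706546120477053
```

View pics/i_wz.png

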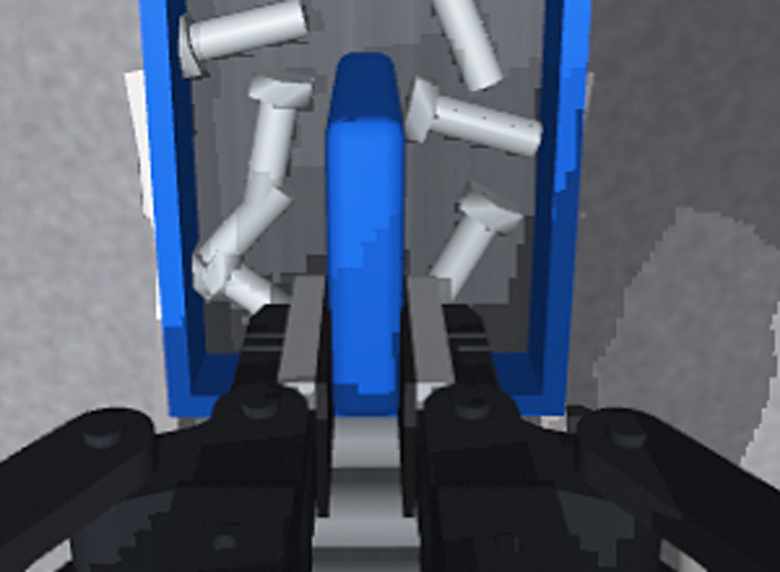

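View pics/i_tz.png

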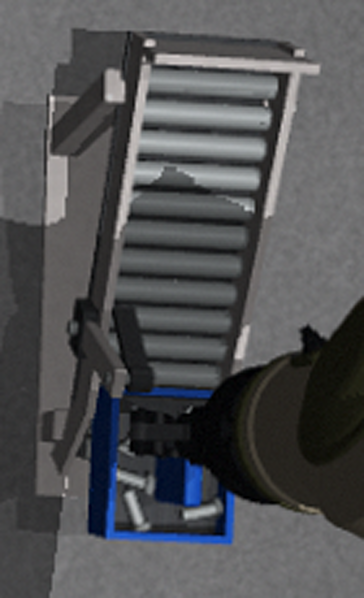

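View pics/i_sz.png

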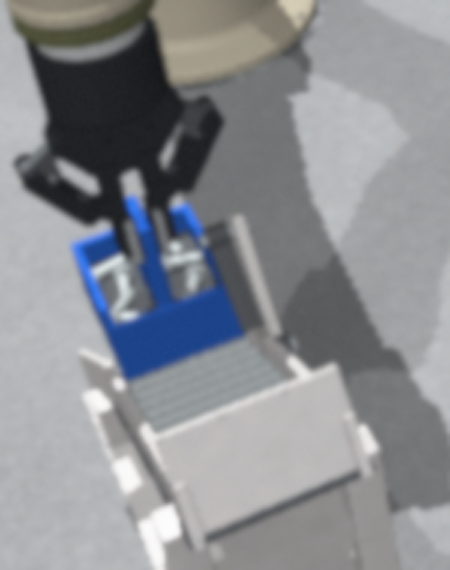

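```bash
python3 - <<'E'
from h import *
from cell import r
p=pickle.load(open("pics/i_wrist.pkl","rb")); crop(p,"i_w2",200,70,440,370,2)
E
```

```text
(no output)
```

View pics/i_w2.png

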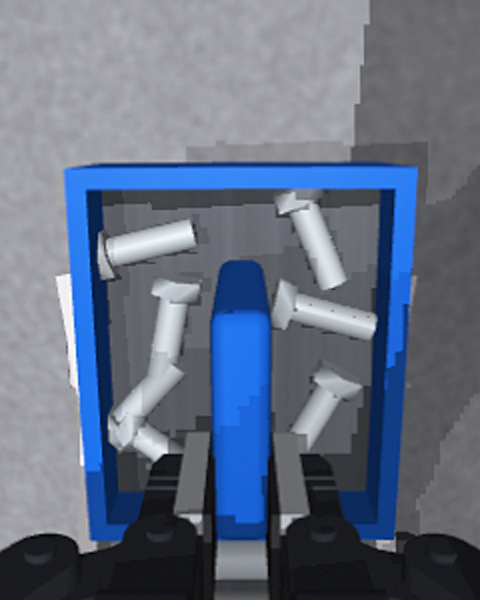

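```bash
python3 - <<'E'
from h import *
from cell import r
w=pickle.load(open("pics/i_wrist.pkl","rb")); s=r.sense();T=s["ee_rot"];tp=s["eef_pos"]
pts=[((-50,-42,46),(65,170)),((-50,42,46),(417,168)),((50,42,46),(393,540)),((50,-42,46),(90,540)),((-25,-6,88),(213,313)),((-25,6,88),(270,313))]
def fr(v):
    b=v[0];Tc=np.column_stack([[-np.sin(b),0,-np.cos(b)],[0,1,0],[np.cos(b),0,-np.sin(b)]]); Rc=T@Tc.T
    return Rc, tp-.019*T[:,0]-Rc@[v[1],v[2],v[3]]
def res(v):
    Rc,oc=fr(v); e=[]
    for X,uv in pts: e+=list(proj(w,oc+Rc@(np.array(X)/1e3))[0]-(np.array(uv)/2+[200,70]))
    return np.array(e)
q=least_squares(res,[.2,0,0,.07]); v=q.x; print(np.degrees(v[0]),v[1:]*1e3,np.round(q.fun,1))
Rc,oc=fr(v); R,o=lane(); print(oc,Rc[:,0],"lane",R.T@(oc-o)*1e3,"front bottom",R.T@(oc+Rc@[.05,0,0]-o)*1e3,"rear bottom",R.T@(oc+Rc@[-.05,0,0]-o)*1e3)
np.save("hand.npy",v)
E
```

```text
1.9605556259147854 [14.2661554  -0.68705607 66.0251033 ] [ 0.2 -0.4  0.2  0.8 -0.4 -0.1 -0.2 -0.2 -1.7 -0.1  1.7 -0.1]
[ 0.46532993 -0.18188889  0.07543174] [ 0.99840272 -0.04527878  0.03379099] lane [17.06062698 -0.09540902 17.88454116] front bottom [62.36199153 -0.09241313 -3.27642197] rear bottom [-28.24073758  -0.09840492  39.04550428]
```

```bash
python3 - <<'E'
from h import *
from cell import r,eyes
R,o=lane(); v=np.load("hand.npy"); c=np.load("caddy.npy")
p=r.sense()["eef_pos"]
r.line_to(p+R@[0,0,.01],speed=.08); print(lf(r)-np.load("f0.npy"))
r.line_to(p+R@[-.06,0,.02],speed=.15)
p=r.sense()["eef_pos"]; r.line_to(p+[0,0,.06],speed=.2)
# target: caddy flat at original spot
def tp(b,oc,Rc,g):
    a=Rc@np.array([-np.sin(b),0,-np.cos(b)]); y=Rc[:,1]
    return oc+Rc@g+.019*a,np.column_stack([a,y,np.cross(a,y)])
Rc=Rz(c[2]); oc=np.array([c[0],c[1],0])
P,T=tp(v[0],oc,Rc,v[1:4])
r.goto(P+[0,0,.10],T); print("t",r.sense()["time"])
w=eyes.grab_frame("wrist"); save(w,"j0")
r.line_to(P+[0,0,.008],T,speed=.15); f0=r.sense()["wrist_force"]
z=.008
while z>-.004:
    z-=.002; r.line_to(P+[0,0,z],T,speed=.04); f=r.sense()["wrist_force"]-f0; print(round(z,4),f.round(1))
    if f[2]>3.5: break
print(r.sense()["time"])
E
```

```text
[ 0.30464622 -0.01973366 -0.31580727]
t 24.15
0.006 [-0.7  1.1 -0.9]
0.004 [-2.  -0.4  8.7]
25.4667
```

View pics/j0.png

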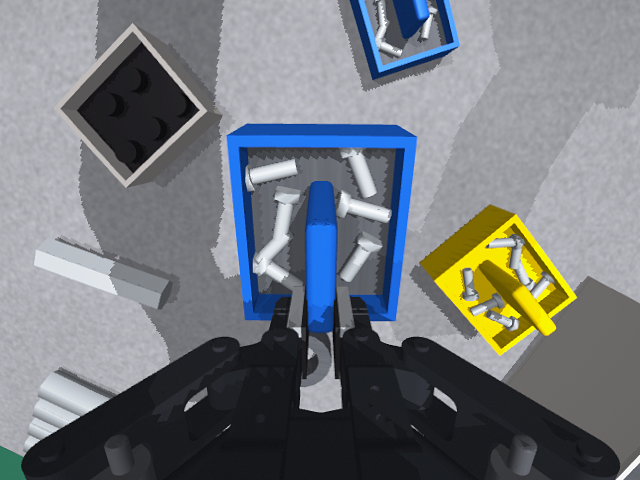

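```bash
python3 - <<'E'
from h import *
from cell import r,eyes
c=np.load("caddy.npy")
r.gripper_to(.045); s=r.sense(); print(s["wrist_force"])
r.line_to(s["eef_pos"]-s["ee_rot"][:,0]*.06,speed=.25)
p,T=tool_pose(Rz(c[2]),np.array([c[0],c[1],0]),B,1)
r.goto(p-T[:,0]*.12,T)
w=eyes.grab_frame("wrist"); save(w,"k0"); print(r.sense()["time"])
print(np.round(proj(w,[np.array([c[0],c[1],0])+Rz(c[2])@np.array(k) for k in((-.05,-.042,.046),(-.05,.042,.046),(.05,.042,.046),(.05,-.042,.046))]),1))
crop(w,"k0z",235,150,405,310,4)
E
```

```text
[-0.55244579 -0.0352607  -0.33749832]
27.05
[[272.8 179.4]
 [367.6 179.4]
 [370.2 293.7]
 [270.  293.6]]
```

View pics/k0.png

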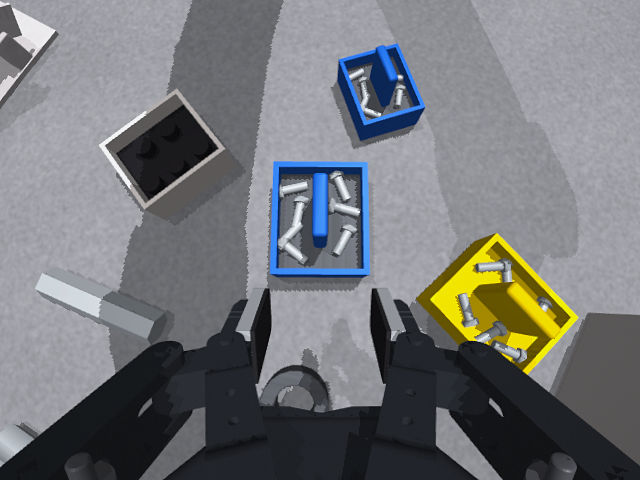

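View pics/k0z.png

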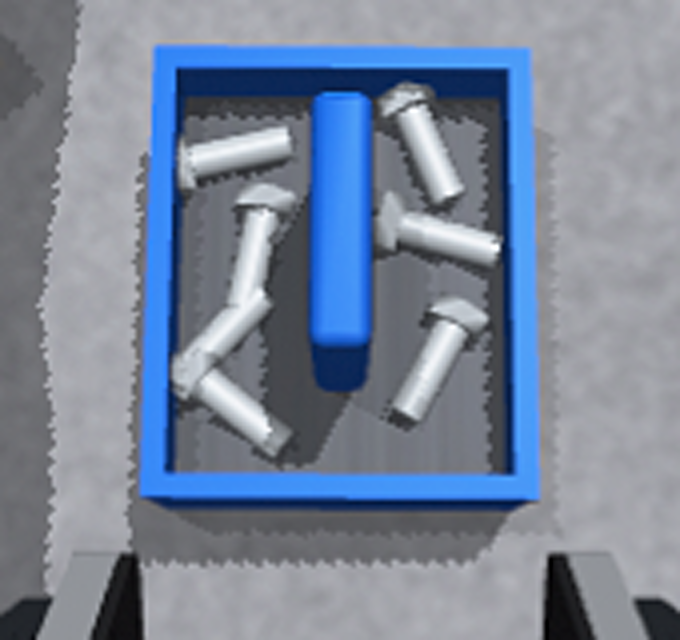

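```bash
sed -i 's/^GZ=.070/GZ=.062/; s/gz=GZ):/gz=None):/; s/^    a=R@np.array(\[-np.sin(beta)/    gz=GZ if gz is None else gz\n&/' h.py
cat >> h.py <<'E'
def lpn(x,y,z,nose=0.0):
    "as lp, nose-up pitch nose (deg); x,y,z lane mm of caddy origin"
    R,o=lane(); a=-np.radians(nose); c,s=np.cos(a),np.sin(a)
    Rr=R@np.array([[c,0,s],[0,1,0],[-s,0,c]])
    return tool_pose(Rr,o+R@(np.array([x,y,z])/1e3),B,1)
E
python3 - <<'E'
from h import *
from cell import r,eyes
w=pickle.load(open("pics/k0.pkl","rb"))
uv=[((a+.5)/4-.5+235,(b+.5)/4-.5+150) for a,b in((155,45),(530,48),(540,498),(141,497))]
K=[(-.05,-.042,.046),(-.05,.042,.046),(.05,.042,.046),(.05,-.042,.046)]
c0=np.load("caddy.npy")
q=least_squares(lambda v:(proj(w,[Rz(v[2])@np.array(k)+[v[0],v[1],0] for k in K])-uv).ravel(),c0[:3]);v=q.x
print(v,np.degrees(v[2]),np.round(q.fun,1)); np.save("caddy2.npy",v)
p,T=tool_pose(Rz(v[2]),np.array([v[0],v[1],0]),B,1)
r.goto(p-T[:,0]*.05,T); r.line_to(p,T,speed=.12); print(r.sense()["wrist_force"])
r.gripper_to(.0); s=r.sense(); print(s["finger_gap"],s["wrist_force"])
r.line_to(p+[0,0,.13],T,speed=.15)
w=eyes.grab_frame("wrist"); save(w,"l0"); s=r.sense(); print(s["wrist_force"],s["time"],s["finger_gap"])
crop(w,"l0z",235,170,405,360,3)
x=lpn(0,0,0,2); 
for xx in (-30,50,100,225): print(np.round(r.solve_ik(*lpn(xx,-.8,5,2)),2))
Tc=np.column_stack([[-np.sin(B),0,-np.cos(B)],[0,1,0],[np.cos(B),0,-np.sin(B)]]);Rc=s["ee_rot"]@Tc.T; oc=s["eef_pos"]-.019*s["ee_rot"][:,0]-Rc@[0,0,GZ]
print(np.round(proj(w,[oc+Rc@np.array(k) for k in K]),1))
E
```

```text
[0.50013675 0.26516644 0.48950789] 28.046736129159036 [-0.   0.5  0.   0.2 -0.2 -0.2  0.2 -0.4]
[ 0.47742268 -0.45328952  0.2747618 ]
0.01085095013260816 [2.27808588 0.65417615 4.74840297]
[ 0.30088023 -0.46574911 -5.9270566 ] 29.5083 0.010598638215464964
[ 0.27  0.5   0.04  2.38 -0.11  0.23  1.94]
[ 0.17  0.48  0.12  2.22 -0.16  0.42  1.95]
[ 0.13  0.48  0.16  2.11 -0.16  0.53  1.94]
[ 0.07  0.52  0.21  1.82 -0.16  0.78  1.89]
[[242.2 204.5]
 [397.6 204.6]
 [403.8 399.3]
 [235.7 399.1]]
```

View pics/l0z.png

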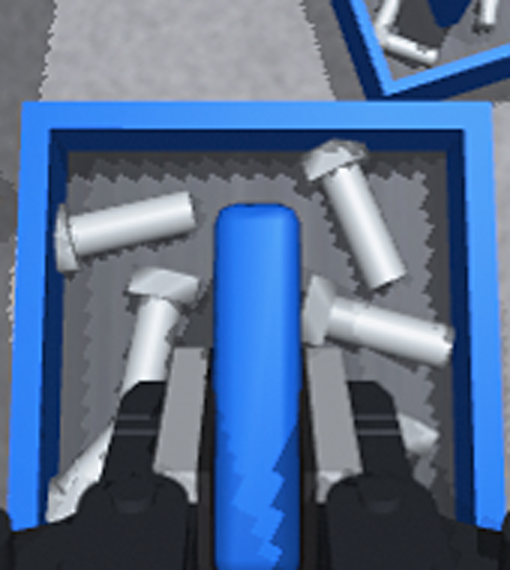

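```bash
python3 - <<'E'
from h import *
from cell import r,eyes
Y=-.5
r.goto(*lpn(-35,Y,100,2.5)); r.line_to(*lpn(-25,Y,4,2.5),speed=.15); r.pause(.1)
f0=lf(r); np.save("f0.npy",f0); print(f0,r.sense()["time"])
for x in (0,15,30,45,60):
    r.line_to(*lpn(x,Y,3,2.5),speed=.08); s=r.sense(); f=lf(r)-f0
    print(x,f.round(1),lpos(r).round(1),s["moment"].round(2))
    if abs(f[0])>5 or abs(f[1])>6: print("STOP");break
w=eyes.grab_frame("wrist"); save(w,"m0"); print(r.sense()["time"])
E
```

```text
[-2.80795229  0.22297174 -3.65652075] 32.1333
0 [ 0.4  0.1 -0.4] [ 0.  -0.4  3.3] [0.05 0.27 0.06]
15 [-0.1 -0.2 -0.8] [15.  -0.4  3. ] [0.02 0.28 0.03]
30 [-0.2 -0.7 -0.7] [30.1 -0.4  2.9] [0.09 0.24 0.01]
45 [ 0.  -0.7 -0.4] [45.2 -0.4  2.9] [-0.01  0.24 -0.  ]
60 [ 1.1  0.4 -0.4] [60.2 -0.5  2.9] [ 0.04  0.26 -0.02]
34.0167
```

View pics/m0.png

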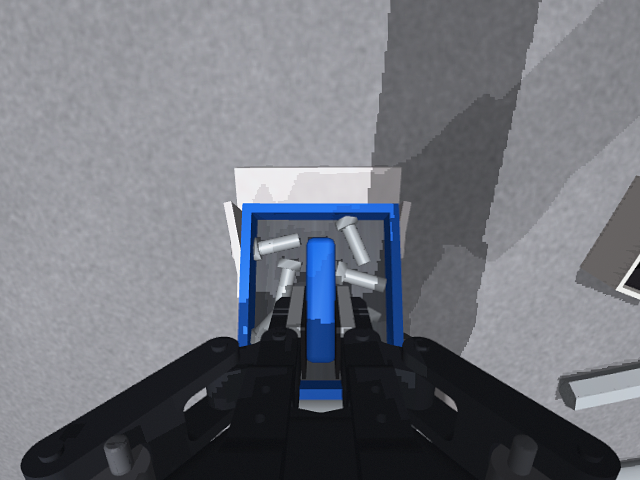

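```bash
python3 - <<'E'
from h import *
from cell import r,eyes
Y=-.5; f0=np.load("f0.npy")
for x in (75,90,120,150,180,200,210,218):
    r.line_to(*lpn(x,Y,3,2.5),speed=.07); s=r.sense(); f=lf(r)-f0
    print(x,f.round(1),lpos(r).round(1),s["moment"].round(2))
    if f[0]<-7 or abs(f[1])>8 or abs(f[2])>8: print("STOP");break
w=eyes.grab_frame("wrist"); save(w,"n0"); save(eyes.grab_frame("scene"),"n0s"); print(r.sense()["time"])
E
```

```text
75 [ 0.1  0.1 -2.1] [75.7 -0.5  2.8] [ 0.01  0.23 -0.08]
90 [ 1.3  0.6 -1.4] [90.9 -0.5  2.8] [-0.02  0.2  -0.01]
120 [ 1.2 -0.3 -1.4] [120.3  -0.4   2.9] [ 0.07  0.05 -0.1 ]
150 [ 2.   0.3 -1.8] [150.2  -0.4   2.9] [-0.01 -0.05 -0.04]
180 [ 0.8  0.8 -2. ] [180.1  -0.5   2.9] [ 0.   -0.02 -0.03]
200 [ 1.4 -0.1 -2.7] [200.4  -0.5   2.9] [-0.09 -0.09 -0.03]
210 [ 0.6 -0.  -0.7] [210.2  -0.5   3. ] [-0.03  0.21  0.01]
218 [ 0.3 -0.2  0.1] [218.3  -0.4   3. ] [-0.02  0.23 -0.06]
37.5667
```

View pics/n0.png

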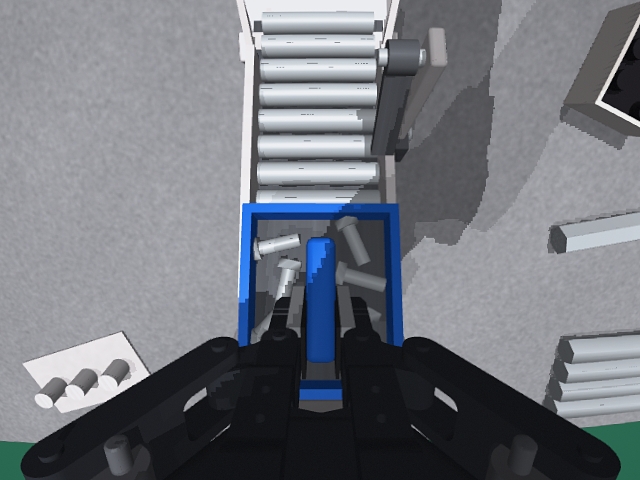

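```bash
python3 - <<'E'
from h import *
from cell import r,eyes
R,o=lane(); w=pickle.load(open("pics/n0.pkl","rb"))
for p in (99,101,103,105,107): print(p,np.round(proj(w,[o+R@(np.array(k)/1e3) for k in((p,33,80),(p,47,80),(p+25,33,22),(p+25,47,22))]),1).tolist())
crop(w,"n0z",360,20,460,180,4)
Y=-.5; f0=np.load("f0.npy")
r.line_to(*lpn(216,Y,1,0.3),speed=.04); r.pause(.1); print(lf(r)-f0,lpos(r))
z=1
while z>-1.5:
    z-=.5; r.line_to(*lpn(216,Y,z,0.3),speed=.02); r.pause(.05); f=lf(r)-f0; print(z,f.round(1),lpos(r).round(2))
    if f[2]>1.5: break
print(r.sense()["time"]); np.save("z.npy",z)
E
```

```text
99 [[389.5, 50.0], [418.6, 50.6], [372.9, 145.8], [395.2, 146.0]]
101 [[389.7, 53.8], [418.9, 54.3], [373.0, 148.9], [395.3, 149.0]]
103 [[389.8, 57.5], [419.1, 58.1], [373.0, 151.9], [395.4, 152.1]]
105 [[390.0, 61.3], [419.3, 61.8], [373.1, 155.0], [395.5, 155.1]]
107 [[390.1, 65.1], [419.5, 65.6], [373.2, 158.1], [395.6, 158.2]]
[ 1.20908881 -1.22311902 -1.17281696] [215.72041481  -0.47530573   0.93600895]
0.5 [ 1.8 -0.3 -1. ] [215.94  -0.52   0.63]
0.0 [ 0.6  0.2 -1.4] [ 2.1596e+02 -4.6000e-01 -3.0000e-02]
-0.5 [ 0.3 -0.5 -0.3] [216.01  -0.5   -0.52]
-1.0 [ 0.7 -0.3  4.9] [215.91  -0.65  -0.74]
39.1167
```

View pics/n0z.png

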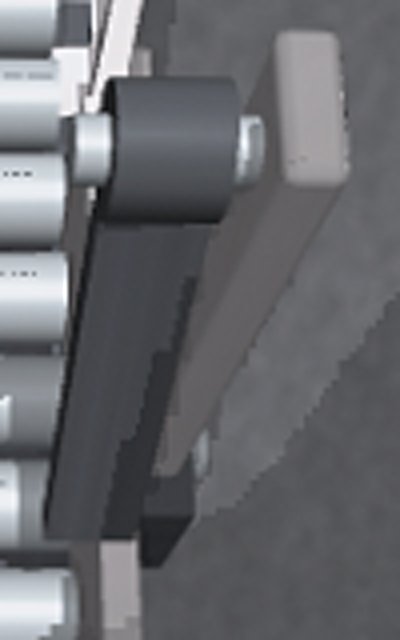

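```bash
python3 - <<'E'
from h import *
from cell import r,eyes
Y=-.5; z=-.6
r.line_to(*lpn(216,Y,z,0.3),speed=.02); r.pause(.05); fb=lf(r);print("base",fb.round(1))
r.line_to(*lpn(188,Y,z,0.3),speed=.03)
fs=[]
for i in range(4): r.pause(.05); fs.append(lf(r))
fb=np.mean(fs,0); print("ref",fb.round(2),np.std(fs,0).round(2),lpos(r).round(1))
x=188; prev=None; hits=0
while x>173:
    x-=1; r.line_to(*lpn(x,Y,z,0.3),speed=.02)
    g=[]
    for i in range(3): r.pause(.03); g.append(lf(r))
    d=np.mean(g,0)-fb; print(x,d.round(1),lpos(r).round(1))
    hits=hits+1 if d[0]>1.3 else 0
    if d[0]>2.2 or hits>=2: break
print(r.sense()["time"])
w=eyes.grab_frame("wrist"); save(w,"q0"); crop(w,"q0z",230,20,430,260,2.5)
E
```

```text
base [-2.3  0.4 -1.7]
ref [-1.93 -0.16 -3.7 ] [0.3  0.21 0.32] [188.2  -0.4  -0.6]
187 [-0.2  0.4 -0.4] [187.   -0.5  -0.6]
186 [-0.2  0.3 -0.4] [186.   -0.6  -0.6]
185 [-0.2  0.4 -0.3] [185.   -0.5  -0.6]
184 [ 0.1 -0.1 -0.4] [184.   -0.5  -0.6]
183 [-0.5  0.1 -0.6] [183.   -0.5  -0.6]
182 [ 0.1  0.2 -0.4] [182.   -0.5  -0.6]
181 [-0.4  0.3 -0.3] [181.   -0.5  -0.6]
180 [ 1.5 -0.   0.7] [180.4  -0.6  -0.6]
179 [5.7 0.1 2.9] [180.1  -0.6  -0.5]
43.85
```

View pics/q0z.png

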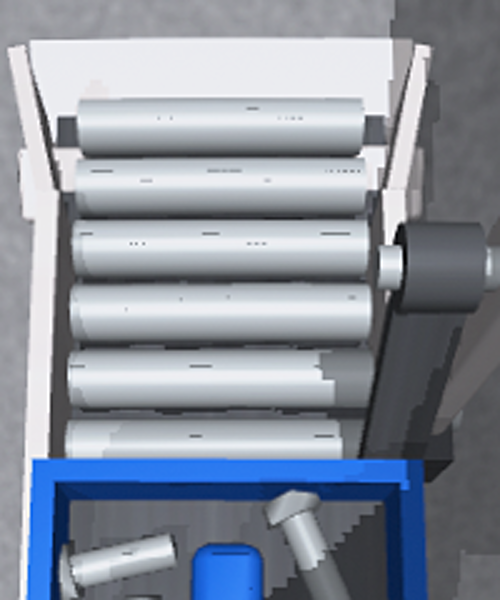

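```bash
python3 - <<'E'
from h import *
from cell import r,eyes
Y=-.5
r.line_to(*lpn(180.4,Y,-.6,0.3),speed=.02); r.pause(.05); print(lf(r).round(1))
r.line_to(*lpn(180.4,Y,-.85,0.3),speed=.02); r.pause(.1); print(lf(r).round(1),lpos(r).round(1))
r.gripper_to(.03); s=r.sense(); print(s["finger_gap"],s["wrist_force"],s["time"])
r.line_to(s["eef_pos"]-s["ee_rot"][:,0]*.07,speed=.1)
w=eyes.grab_frame("wrist"); save(w,"s0")
s=r.sense();r.line_to(s["eef_pos"]+[0.0,0,.10],speed=.15)
w=eyes.grab_frame("wrist"); save(w,"s1"); t=eyes.grab_frame("top"); crop(t,"s1t",440,90,580,300,2.6); save(eyes.grab_frame("scene"),"s1s")
print(r.sense()["time"],r.sense()["wrist_force"])
E
```

```text
[ 1.4  0.3 -1.1]
[ 2.8 -0.7  0.8] [180.2  -0.6  -0.7]
0.030561096733703632 [ 0.67336572  0.12147633 -0.33884859] 44.875
46.7333 [-0.49579106  0.54502465  0.28824353]
```

View pics/s1.png

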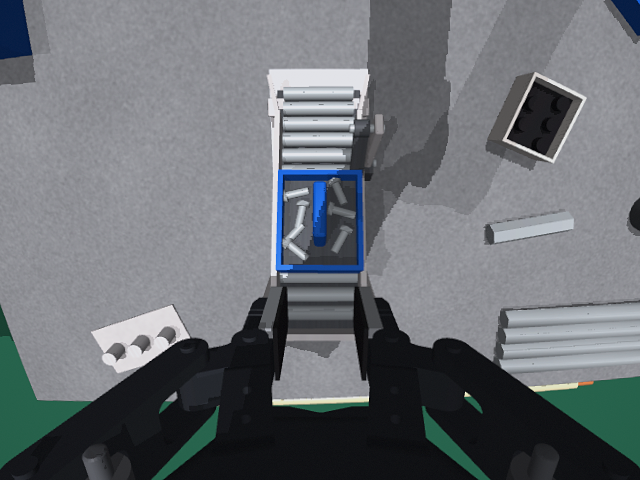

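View pics/s1s.png

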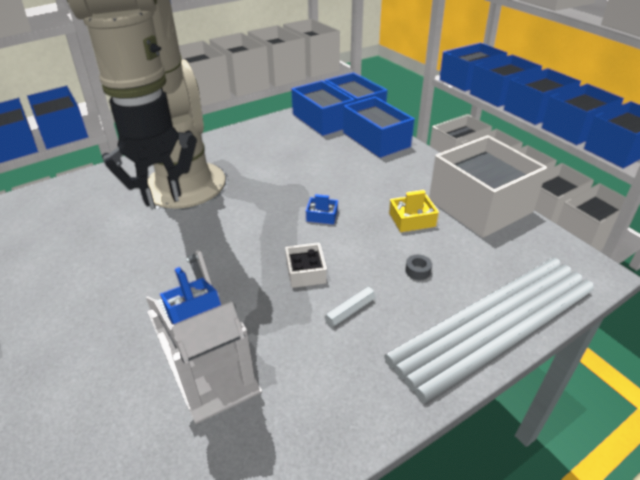

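View pics/s0.png

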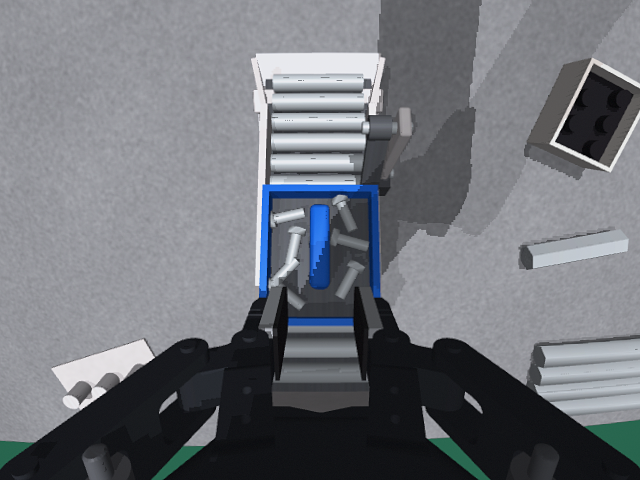

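The caddy sits in the lane with its rear, at about (320,172) in s1, against the lowered catch at about (363,150). The tub, hexagon bar and coupling appear where they were in the first scene picture.

```bash
python3 - <<'E'
from h import *
from cell import r,eyes,close_job
w=pickle.load(open("pics/s1.pkl","rb")); R,o=lane()
w2=eyes.grab_frame("wrist"); d=np.abs(w2["pixels"].astype(int)-w["pixels"])[160:280,270:380]; print("change",d.max(),d.mean())
for x in (178,180,182): print(x,np.round(proj(w2,[o+R@(np.array(k)/1e3) for k in((x-50,-42,46),(x-50,42,46),(x+50,42,46))]),1).tolist())
print(close_job(),r.sense()["time"])
E
```

```text
change 100 1.8827020202020202
178 [[277.5, 167.5], [361.7, 167.5], [363.8, 267.8]]
180 [[277.5, 169.4], [361.7, 169.4], [363.8, 269.9]]
182 [[277.4, 171.3], [361.8, 171.3], [363.8, 272.0]]
the job is handed in; nothing more can be done
the job is handed in; nothing more can be done
```

The blue caddy is in the lane, resting on the lowered catch, and I handed the job in shortly after 46.7 s on the robot's clock; no verdict was reported.

- **First try failed:** its front snagged at the lane entrance, at about 6–8 N along the lane. The caddy pitched level in the grip and slid about 14 mm along it. I backed it out, set it down near its starting place and gripped it again.
- **Second try:** I took it up with the front tipped up about 2.5° and just clear of the rollers. It lifted the catch itself, with forces of about 3 N or less. The catch dropped between lane x = 200 and 210, and the wrist picture showed it fully down. I lowered the caddy onto the rollers and eased it back in 1 mm steps. It met the catch at lane x of about 180.4, where I expected about 181.
- **Load on the catch:** the last step back put about 6 N on it, against the 15 N limit. I eased that to about 3–5 N before letting go.
- **Last checks:** pictures from two cameras show the caddy on the rollers with its rear at the lowered catch, at lane x of about 180–182. The gripper is well clear, and the tub, hexagon bar and coupling look unmoved by eye.
- **Unsettled check:** comparing two wrist pictures around the caddy gave a mean change of 1.9 grey levels, with single pixels changing by up to 100. That could be small camera movement, but I did not confirm it.

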